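# Heft the dice tins and put the full ones to the back of the tray

## Task

One or two of the three look-alike dice tins are full of steel dice and the rest are empty: working from the nearest tin to the farthest, tip up the lipped end of each tin slightly, its hinge end staying down, and feel whether it is heavy or light. Slide every full tin along its lane until it stands square against the back wall, as soon as you know it or after weighing them all, and leave the empty tins flat at the front for refilling. Do not pick any tin up or disturb the other things.

Things in the scene. Friction and masses are not known exactly. Their poses are not given: they have to be found in the camera images.
- tray: Frosted acrylic tray, fixed; 278 long (x), 368 wide (y), floor 3 thick. Origin on its underside; x runs from the open front edge (-139) to the back wall (inner face +135, 33 high). The front looks to the robot's right and a little away. Three lanes along x, centred at y = +100 (nearest the robot), 0, -100, 96 wide, dividers 18 high; a strip at y = -154 to -210 holds queen and die. A tin against the back wall has its origin at x = 80 of the tray.
- tin_near: Closed stainless dice tin in the lane nearest the robot, lid latched. Body 110 (x) by 62 (y) by 44 high, lid 114 by 66, top at 50; origin at the centre of the underside. Button end (-x) faces the tray's open front, hinge end (+x) the back wall. Empty about 0.2 kg, full about 0.78 kg (within 15 percent), balanced near mid-length; full or empty is not to be seen.
- tin_near_lip (a point): Outer end of that tin's thumb lip, mid-width, on its underside: 73 from the tin's origin towards -x, 44 up. The flat lip, 44 wide and 3 thick, juts 18 beyond the body's end face (x = -55) with nothing below it, so a fingertip leaned in at some 40 degrees reaches under and lifts it. Lifted straight up it weighs about 3 N if full, under 1 N if empty; less if also pushed forward.
- tin_near_heel (a point): Bottom edge of that tin's hinge end, mid-width (55 from the tin's origin towards +x): the edge it pivots on when the lipped end is raised.
- tin_middle: Closed stainless dice tin in the middle lane, lid latched. Body 110 (x) by 62 (y) by 44 high, lid 114 by 66, top at 50; origin at the centre of the underside. Button end (-x) faces the tray's open front, hinge end (+x) the back wall. Empty about 0.2 kg, full about 0.78 kg (within 15 percent), balanced near mid-length; full or empty is not to be seen.
- tin_middle_lip (a point): Outer end of that tin's thumb lip, mid-width, on its underside: 73 from the tin's origin towards -x, 44 up. The flat lip, 44 wide and 3 thick, juts 18 beyond the body's end face (x = -55) with nothing below it, so a fingertip leaned in at some 40 degrees reaches under and lifts it. Lifted straight up it weighs about 3 N if full, under 1 N if empty; less if also pushed forward.
- tin_middle_heel (a point): Bottom edge of that tin's hinge end, mid-width (55 from the tin's origin towards +x): the edge it pivots on when the lipped end is raised.
- tin_far: Closed stainless dice tin in the lane farthest from the robot, lid latched. Body 110 (x) by 62 (y) by 44 high, lid 114 by 66, top at 50; origin at the centre of the underside. Button end (-x) faces the tray's open front, hinge end (+x) the back wall. Empty about 0.2 kg, full about 0.78 kg (within 15 percent), balanced near mid-length; full or empty is not to be seen.
- tin_far_lip (a point): Outer end of that tin's thumb lip, mid-width, on its underside: 73 from the tin's origin towards -x, 44 up. The flat lip, 44 wide and 3 thick, juts 18 beyond the body's end face (x = -55) with nothing below it, so a fingertip leaned in at some 40 degrees reaches under and lifts it. Lifted straight up it weighs about 3 N if full, under 1 N if empty; less if also pushed forward.
- tin_far_heel (a point): Bottom edge of that tin's hinge end, mid-width (55 from the tin's origin towards +x): the edge it pivots on when the lipped end is raised.
- queen: Bystander: walnut chess queen, 37 across the foot, 88 high, standing in the tray's narrow strip; origin under its foot.
- die: Bystander: red 18 mm die in the tray's narrow strip; origin under its centre.
- timer: Bystander: yellow plastic timer with winding dial, 63 across, 58 high, on the shelf before the tray's open front; origin under its centre.
- card_box: Bystander: blue card box 90 x 64 x 20 on the shelf before the tray's open front; origin under its centre.
- dice_cup: Bystander: dark dice cup 80 across, 95 high, on the shelf behind the tray's back wall; origin under its centre.
Not all that is in view belongs to the job. Leave any purple or turquoise look-alike of the tin_near alone.

How it is judged:
By the outcome, as a careful person would: the job done as asked, in the order asked, and still so for the second after the job is handed in, with the robot touching nothing.
It also fails if it takes over 59 s, if anything falls off the work surface, if the arm or the gripper's body presses on something with over 40 N, if the wrist force passes 120 N, or if a joint passes its speed limit or range.

## Robot

A 7-joint arm with a two-finger parallel gripper is mounted at the origin on the work surface. World frame = base frame: x ahead of the robot, y to its left, z up, the work surface at z = 0. Lengths are in m, angles in degrees, forces in N, time in s.
With the tool pointing down it reaches from about 0.4 to 0.85 m from the base axis. Payload 4.5 kg.
Tool frame: the origin (TCP) lies between the finger pads; the fingertips stand 25 mm ahead of it and the grasp point (between the pads) lies 6 mm ahead of it (env.tcp_to_tips is the distance from the TCP to the fingertips, in m); z points along the fingers, y is the direction in which the jaws open and shut (so a half turn about z gives the same grasp; the last joint's range is limited). The gripper opens to 85 mm and grips with 20 to 120 N. Pads are 22 mm wide; open, the fingers measure 114 mm over their backs; the gripper's body (76 mm by 85 mm) begins 54 mm behind the grasp point. The pads swing forward as they close: fully open they stand 13 mm farther back than shut.
Start: joints at [71.15, 39.483, -11.15, 89.685, 9.013, 51.709, -12.324], TCP at [0.222, -0.584, 0.256] pointing down, gripper open.
Joint ranges: [-172.22, 172.22], [-26.19, 119.32], [-84.43, 86.54], [7.71, 146.69], [-57.33, 237.33], [2.42, 119.75], [-152.13, 152.13]. Speed limits (degrees/s): [147.25, 147.25, 180, 180, 180, 180, 180].

## Interface

Orientations are given as [roll, pitch, yaw] about the fixed x, y, z axes, in that order (R = Rz(yaw) Ry(pitch) Rx(roll)).
In Python, from cell import read_state, cams, job, silhouettes, mark_of, env gives the robot as it stands.
- The arm moves only by the tool arm_command, never from a script. Its argument "increments" is one flat list of numbers, 7 for each row, row after row: the shift along the tool's x, y, z in cm, then the turn, a rotation vector about the tool's x, y, z in rad, then the closure, from 0 (fully open) to 1 (shut). In form: [x, y, z, ax, ay, az, grip, x, y, z, ax, ay, az, grip, ...]. A call has 1 to 5 rows; each row is the pose to reach, as a shift and turn from the pose commanded when the call began, along the tool's axes at that moment; what a row does not reach only later rows make up. A row lasts 1/8 s, in which the tool goes at most 62.5 mm and 10.7 degrees, less where a joint would pass 70% of its speed; a pose out of reach is approached as far as the arm can. A call with a gripper value outside its range is refused whole. The fingers move at their own pace and stop on an object; "force" is the grip in N (left out, the last holds). Time passes only in rows, so rows that repeat a pose let the fingers close. It gives the time, the measured TCP pose, the force and the opening at its end, in the units of the state.
- read_state(): the state, without advancing time (a new reading comes with each control period).
- cams.camera(name): name is "scene" or "top"; returns a dict with "color" (384x512x3 uint8, red, green, blue), "camera_matrix" (3x3 intrinsics, pixels), "k1" (the pictures are not rectified: a ray, as slopes to the right and down, at radius r is drawn at 1 + k1 r^2 times it, then the intrinsics apply), "rvec" (rotation vector, rad) and "tvec" (3), from world to camera coordinates, as OpenCV has them. Camera axes: x right, y down, z forward; pixel columns grow to the right and rows downward; lengths in m; the calibration is good to about 2 mm. A picture is of the moment at which its call begins. There is no depth.
- job.close_job(): hands the job in, once; it reports no verdict.
Trained networks look in the newest picture that a camera, given by its name, has taken for a name from the list of things; names that differ only in an ending like _2 or _b are one class to them, and where a whole thing is asked for, a point or a joint stands for the part that bears it (a point fixed in the world has none). Each returns a list of dicts, best first, with "conf" (0 to 1); they miss things now and then, are a little off and sometimes report something else, mostly with a low value. They report only what shows in the picture. A call takes as long as a camera call. They do not tell look-alikes from the thing itself.
- silhouettes(camera, label): "pixels" (384x512 bool, what is visible of it).
- mark_of(camera, label): "at" ([x, y, z] in m, in world coordinates, good to about 4 mm: a listed point, or the origin of a listed thing).
The state is a dict: "t": time; "q": joint angles; "qd": joint speeds; "joint_torque": joint torques, N m; "tcp_pos": TCP position; "eef_rot": TCP orientation; "ft_force": force on the tool from outside, world axes, zero at the start; "torque": the same for the moment, N m; "gripper_width": finger opening in m.
Only numpy, scipy, OpenCV 4.12 (cv2) and the standard library are available. Lean on these libraries where they do the work, as an engineer would, in place of code of your own. Each camera call takes 0.05 s, during which the arm holds its last target. There are 200 camera calls.

## Working session

There is one attempt and no reset: what is moved stays moved. The work goes in short steps, Python scripts to look and compute and a tool call to move; the robot and the scene stay as the last step left them, time stands still between calls to the robot, and variables do not carry over. Pictures are saved under pics/ and viewed, about 8 in all and at most 12, crops included, and the job is handed in when it is done.

Besides the shell and the picture viewer there is one more tool, called by a JSON object that holds its "name" and its "arguments". arm_command: Moves the arm, as the interface text tells. Its arguments: {"type":"object","properties":{"increments":{"type":"array","items":{"type":"number"}},"force":{"type":"number"}},"required":["increments"]}

```bash
mkdir -p pics; ls; python3 - <<'E'
from cell import read_state, cams, job, silhouettes, mark_of, env
import cv2
s=read_state();print({k:s[k] for k in('t','tcp_pos','eef_rot','ft_force','gripper_width')}, env.tcp_to_tips)
for c in('scene','top'):
    d=cams.camera(c);cv2.imwrite(f'pics/{c}0.png',d['color'][:,:,::-1])
    for n in ['tray']+[f'tin_{k}{e}' for k in('near','middle','far') for e in('','_lip','_heel')]+['timer','card_box','queen','die','dice_cup']:
        print(c,n,[(m['at'],round(m['conf'],2)) for m in mark_of(c,n)][:4])
E
```

```text
pics
{'t': 0.0, 'tcp_pos': array([ 0.2215419 , -0.58378485,  0.25547383]), 'eef_rot': array([-1.79895825e+02,  7.65011727e-03,  2.07871966e+01]), 'ft_force': array([ 0.79054394, -0.23354787, -0.80528   ]), 'gripper_width': 0.08558128342216523} 0.025
scene tray [([0.5026, -0.1722, 0.0457], 0.71)]
scene tin_near [([0.4363, 0.379, 0.0013], 0.92), ([0.3448, -0.4862, 0.0008], 0.88), ([0.2681, -0.2338, -0.0014], 0.81), ([0.4877, -0.1022, 0.0029], 0.71)]
scene tin_near_lip [([0.3204, -0.5564, 0.0434], 0.94), ([0.5029, -0.1728, 0.0441], 0.88), ([0.3363, -0.1976, 0.0447], 0.88), ([0.4932, 0.3319, 0.0397], 0.71)]
scene tin_near_heel [([0.4026, 0.4237, -0.0005], 0.95), ([0.2222, -0.26, 0.0023], 0.9), ([0.3684, -0.4318, 0.0025], 0.55)]
scene tin_middle [([0.5848, -0.0876, 0.0036], 0.85)]
scene tin_middle_lip [([0.6112, -0.1524, 0.0477], 0.61), ([0.5013, -0.1764, 0.0451], 0.49)]
scene tin_middle_heel [([0.5667, -0.0297, -0.0029], 0.61), ([0.7235, 0.0822, 0.0048], 0.4)]
scene tin_far [([0.6768, -0.0687, 0.0018], 0.82)]
scene tin_far_lip [([0.6982, -0.1425, 0.0496], 0.93), ([0.5719, -0.3236, 0.002]
[... 697 characters left out ...]
83, -0.0051], 0.96), ([0.399, 0.4188, -0.0038], 0.91), ([0.2218, -0.2649, -0.0004], 0.73), ([0.7201, 0.081, -0.0004], 0.7)]
top tin_middle [([0.5884, -0.0817, 0.0024], 0.89)]
top tin_middle_lip [([0.6053, -0.1498, 0.0453], 0.7)]
top tin_middle_heel [([0.5741, -0.0298, 0.001], 0.67)]
top tin_far [([0.6785, -0.0723, 0.0043], 0.95)]
top tin_far_lip [([0.698, -0.1391, 0.044], 0.78), ([0.5838, -0.0835, 0.0015], 0.37)]
top tin_far_heel []
top timer [([0.5715, -0.3283, 0.0019], 0.67)]
top card_box [([0.6797, -0.3021, 0.0042], 0.78)]
top queen [([0.72, 0.082, -0.0007], 0.57), ([0.5705, -0.3229, 0.001], 0.22)]
top die [([0.7552, -0.0356, 0.0019], 0.51)]
top dice_cup [([0.6443, 0.2389, -0.001], 0.79)]
```

View pics/scene0.png

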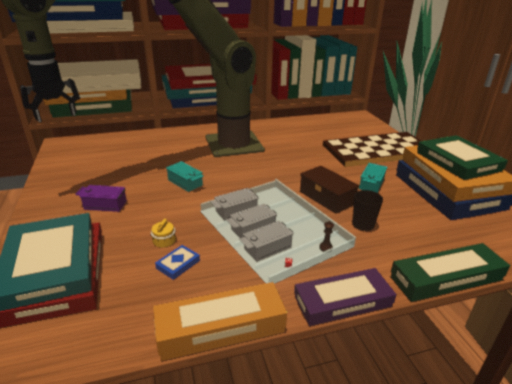

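View pics/top0.png

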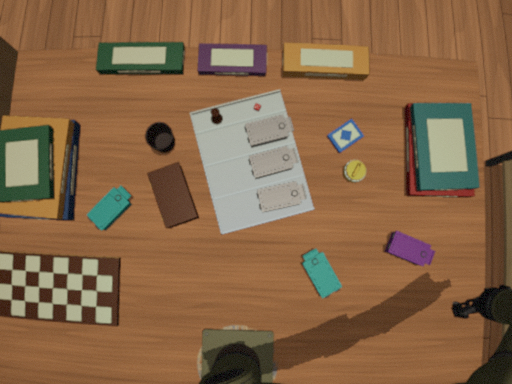

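```bash
cat > h.py <<'E'
import numpy as np, cv2
from scipy.spatial.transform import Rotation as R
from cell import read_state, cams, job, silhouettes, mark_of, env
def rays(d,px):
    K=d['camera_matrix'];n=(np.asarray(px,float)-K[:2,2])/[K[0,0],K[1,1]]
    u=n.copy()
    for _ in range(20): u=n/(1+d['k1']*(u**2).sum(1,keepdims=True))
    Rm=cv2.Rodrigues(np.array(d['rvec'],float))[0]
    return -Rm.T@np.ravel(d['tvec']), np.c_[u,np.ones(len(u))]@Rm
def onplane(d,px,z):
    c,v=rays(d,px); return (c+v*((z-c[2])/v[:,2:]))[:,:2]
def rect(d,mask,z):
    p=onplane(d,np.argwhere(mask)[:,::-1],z).astype(np.float32)
    (c,(w,h),a)=cv2.minAreaRect(p*1000); return np.round(c,1),round(w,1),round(h,1),round(a,2)
def dirs(yaw): # tray axes
    a=np.radians(yaw); return np.array([np.cos(a),np.sin(a),0]),np.array([-np.sin(a),np.cos(a),0])
def goal(tip,yaw,lean,perp=True):
    """tip= world pos of fingertip centre; lean from vertical towards tray +x; tool x: perp -> tool y ~ -lane(in plane)"""
    xt,yt=dirs(yaw); l=np.radians(lean)
    z=np.sin(l)*xt+np.array([0,0,-np.cos(l)])
    if perp: x=-yt; y=np.cross(z,x)
    else: y=-yt; x=np.cross(y,z)
    Rg=np.c_[x,y,z]; return np.asarray(tip)-z*env.tcp_to_tips, Rg
def inc(p,Rg,rows=5,frm=None):
    s=read_state(); p0,R0=(s['tcp_pos'],R.from_euler('xyz',s['eef_rot'],degrees=True).as_matrix()) if frm is None else frm
    dp=R0.T@(p-p0)*100; rv=R.from_matrix(R0.T@Rg).as_rotvec()
    print('total',np.round(dp,2),np.round(rv,3),'mm',round(np.linalg.norm(dp)*10),'deg',round(np.degrees(np.linalg.norm(rv)),1))
    return dp,rv
E
python3 - <<'E'
from h import *
print([x for x in dir(env) if x[0]!='_'])
d=cams.camera('top')
for n,z in(('tray',.01),('tin_near',.053),('tin_middle',.053),('tin_far',.053)):
    for m in silhouettes('top',n)[:5]: print(n,round(m['conf'],2),m['pixels'].sum(),rect(d,m['pixels'],z))
im=d['color'][80:240,180:380,::-1];cv2.imwrite('pics/crop.png',cv2.resize(im,None,fx=4,fy=3.75,interpolation=cv2.INTER_CUBIC))
E
```

```text
['IKError', 'tcp_to_tips']
tray 0.81 8169 (array([598. , -23.1]), 374.6, 280.8, 16.32)
tin_near 0.9 1039 (array([ 348.7, -486. ]), 145.9, 69.9, 72.04)
tin_near 0.7 1119 (array([ 276.2, -228.7]), 137.2, 71.7, 30.36)
tin_near 0.68 1046 (array([ 489.6, -113.7]), 68.2, 132.7, 14.57)
tin_near 0.62 1075 (array([443.1, 374.1]), 77.1, 131.2, 46.48)
tin_middle 0.68 1085 (array([588.7, -87.9]), 72.7, 135.0, 18.04)
tin_middle 0.21 712 (array([649.3, 241.2]), 93.8, 80.0, 28.9)
tin_far 0.57 1086 (array([680.2, -74.8]), 74.7, 136.0, 15.9)
```

View pics/crop.png

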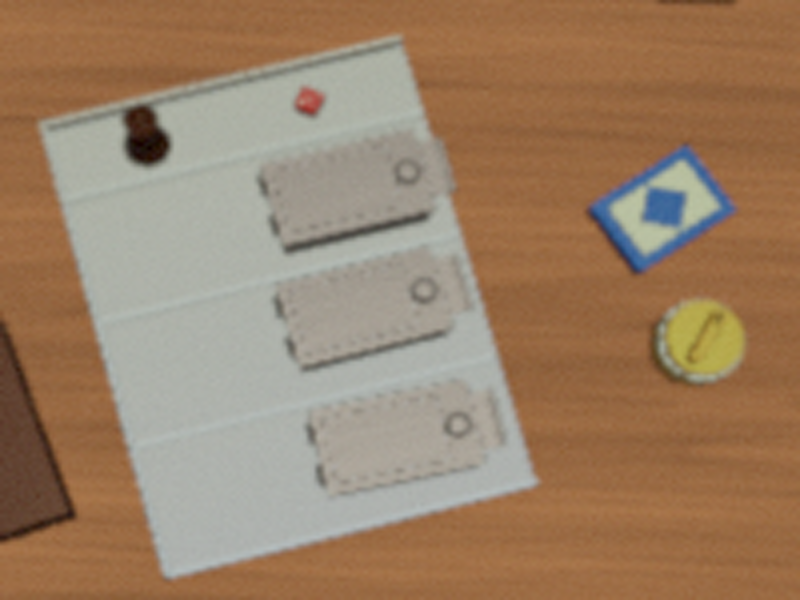

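```bash
python3 - <<'E'
from h import *
d=cams.camera('top')
c=np.array([[45,122],[402,38],[537,485],[165,577]])/[4,3.75]+[180,80]
for z in(0,.03):
    p=onplane(d,c,z)*1000; print(z,p.round(1))
    for a,b in((0,1),(1,2),(3,2),(0,3)):
        e=p[b]-p[a];print(a,b,np.linalg.norm(e).round(1),np.degrees(np.arctan2(e[1],e[0])).round(2))
n=['near','middle','far'];k=['','_lip','_heel']
for cam in('scene','top'):
    d=cams.camera(cam)
    for t in n:
        for e in k: print(cam,t+e,[np.round(m['at'],4).tolist() for m in mark_of(cam,f'tin_{t}{e}') if .4<m['at'][0]<.75 and m['at'][1]<.05 and m['at'][1]>-.2])
E
```

```text
0 [[ 739.   158.7]
 [ 815.9 -108. ]
 [ 457.7 -213.3]
 [ 379.4   56. ]]
0 1 277.6 -73.92
1 2 373.4 -163.61
3 2 280.4 -73.79
0 3 374.0 -164.05
0.03 [[ 730.8  154.6]
 [ 806.1 -106.4]
 [ 455.4 -209.6]
 [ 378.8   54. ]]
0 1 271.7 -73.92
1 2 365.5 -163.61
3 2 274.5 -73.79
0 3 366.1 -164.05
scene near [[0.4859, -0.1034, 0.0048]]
scene near_lip [[0.5038, -0.178, 0.0445]]
scene near_heel [[0.4756, -0.0519, 0.002]]
scene middle [[0.5845, -0.0848, 0.0025]]
scene middle_lip [[0.6074, -0.1539, 0.0498]]
scene middle_heel [[0.5686, -0.0284, -0.0004]]
scene far [[0.6752, -0.0698, 0.0004]]
scene far_lip [[0.6989, -0.14, 0.0508]]
scene far_heel [[0.6556, -0.0098, 0.0055]]
top near [[0.4853, -0.1074, -0.0011]]
top near_lip [[0.5021, -0.1788, 0.0468]]
top near_heel [[0.4774, -0.0541, -0.0022]]
top middle [[0.584, -0.082, 0.0053]]
top middle_lip [[0.6034, -0.1507, 0.045]]
top middle_heel [[0.5704, -0.0253, -0.0009]]
top far [[0.6785, -0.0699, 0.0001]]
top far_lip [[0.699, -0.139, 0.0458], [0.662, -0.0116, 0.0078]]
top far_heel [[0.6621, -0.0157, 0.005]]
```

```bash
python3 - <<'E'
from h import *
Y=106; xt,yt=dirs(Y)
lip=np.array([.503,-.178,0])
g=goal(lip-xt*.03+[0,0,.11],Y,45); print(g[0]); a=inc(*g)
E
```

```text
[ 0.51614175 -0.22383072  0.12767767]
total [ 40.31 -23.26  12.86] [0.785 0.033 0.079] mm 483 deg 45.2
```

{"name": "arm_command", "arguments": {"increments": [4.8,-2.8,1.2,0.1,0,0,1,9.7,-5.6,2.4,0.2,0,0.02,1,14.5,-8.4,3.6,0.3,0,0.03,1,19.3,-11.2,4.8,0.4,0.01,0.04,1,24.0,-14,6.0,0.5,0.02,0.05,1], "force": 30}}

```text
t: 3.52
tcp_pos: [0.3979, -0.3671, 0.1962]
eef_rot: [-151.2, -0.4, 17.7]
ft_force: [0.3, -0.4, -0.1]
gripper_width: 0.0004
```

```bash
python3 - <<'E'
from h import *
Y=106; xt,yt=dirs(Y)
lip=np.array([.503,-.178,0])
s=read_state();print(s['t'],s['q'].round(0),s['tcp_pos'],s['eef_rot'],s['ft_force'])
g=goal(lip-xt*.03+[0,0,.11],Y,45); print(g[0]); a=inc(*g)
E
```

```text
3.525 [ 53.  50. -15.  85.  -4.  70. -30.] [ 0.39791959 -0.36712684  0.19619966] [-151.22199234   -0.42010594   17.74349531] [ 0.33334673 -0.35900177 -0.05202662]
[ 0.51614175 -0.22383072  0.12767767]
total [15.58 -5.45 10.94] [0.283 0.012 0.029] mm 198 deg 16.3
```

{"name": "arm_command", "arguments": {"increments": [5,-1.7,3.5,0.1,0,0.01,1,10,-3.5,7,0.19,0.01,0.02,1,14.5,-5.1,10.2,0.27,0.01,0.03,1,15.58,-5.45,10.94,0.283,0.012,0.029,1,15.58,-5.45,10.94,0.283,0.012,0.029,1]}}

```text
t: 4.15
tcp_pos: [0.5147, -0.2248, 0.127]
eef_rot: [-135.1, 0.1, 16.1]
ft_force: [-0.0, -0.4, -0.1]
gripper_width: 0.0001
```

```bash
python3 - <<'E'
from h import *
Y=106; xt,yt=dirs(Y)
lip=np.array([.503,-.178,0])
s=read_state();print(s['t'],s['q'].round(0),s['tcp_pos'],s['eef_rot'],s['ft_force'])
d=cams.camera('scene');cv2.imwrite('pics/s1.png',cv2.resize(d['color'][150:290,110:330,::-1],None,fx=3.5,fy=3.5,interpolation=cv2.INTER_CUBIC))
for b,z in((.024,.024),(0,.024)):
  g=goal(lip-xt*b+[0,0,z],Y,45); print(g[0]); a=inc(*g)
E
```

```text
4.15 [ 43.  63. -20.  77. -13.  75. -38.] [ 0.51471901 -0.22483998  0.12696656] [-1.35119526e+02  7.45091992e-02  1.60977824e+01] [-0.01145265 -0.44574123 -0.08075608]
[ 0.51448792 -0.21806315  0.04167767]
total [0.27 5.48 6.66] [ 0.004  0.001 -0.001] mm 86 deg 0.2
[ 0.50787263 -0.19499287  0.04167767]
total [0.26 3.78 8.35] [ 0.004  0.001 -0.001] mm 92 deg 0.2
```

View pics/s1.png

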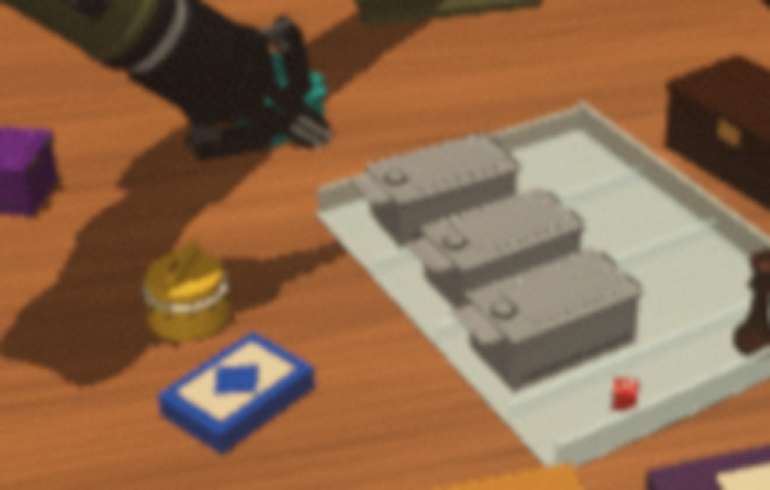

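{"name": "arm_command", "arguments": {"increments": [0.1,2,2.5,0,0,0,1,0.2,4,5,0,0,0,1,0.27,5.48,6.66,0,0,0,1,0.27,4.63,7.5,0,0,0,1,0.26,3.78,8.35,0,0,0,1]}}

```text
t: 4.82
tcp_pos: [0.5086, -0.1931, 0.0429]
eef_rot: [-135.2, -0.0, 16.0]
ft_force: [0.7, 1.0, 0.2]
gripper_width: 0.0002
```

```bash
python3 - <<'E'
from h import *
Y=106; xt,yt=dirs(Y)
lip=np.array([.503,-.178,0])
s=read_state();print(s['t'],s['q'].round(0),s['tcp_pos'],s['eef_rot'],s['ft_force'],s['torque'])
d=cams.camera('scene');cv2.imwrite('pics/s2.png',cv2.resize(d['color'][170:270,160:300,::-1],None,fx=5,fy=5,interpolation=cv2.INTER_CUBIC))
g=goal(lip+[0,0,.024],Y,45); a=inc(*g)
g=goal(lip+xt*.004+[0,0,.036],Y,45); a=inc(*g)
E
```

```text
4.825 [ 41.  69. -20.  81. -13.  65. -37.] [ 0.50856679 -0.19309503  0.04289222] [-1.35152309e+02 -2.77624701e-02  1.59939428e+01] [0.65365244 0.97667675 0.18423086] [-0.60326186 -0.23302813  0.03622355]
total [-0.14  0.34 -0.12] [0.002 0.001 0.002] mm 4 deg 0.2
total [-0.14 -0.79 -0.69] [0.002 0.001 0.002] mm 11 deg 0.2
```

View pics/s2.png

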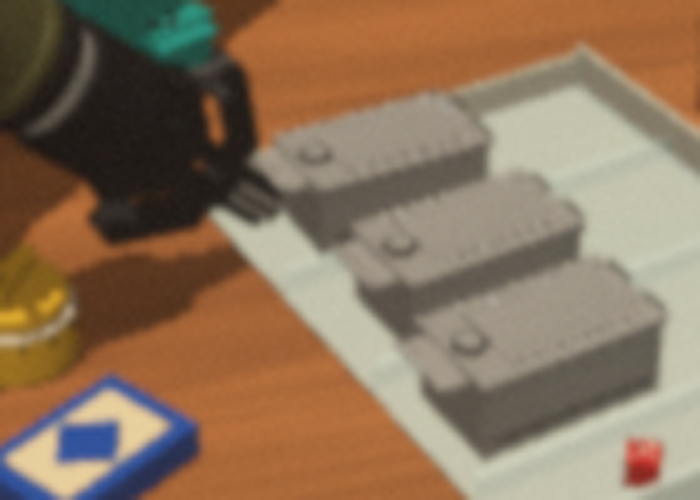

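{"name": "arm_command", "arguments": {"increments": [0,0,0,0,0,0,1,-0.05,-0.28,-0.14,0,0,0,1,-0.1,-0.57,-0.28,0,0,0,1,-0.1,-0.76,-0.37,0,0,0,1,-0.1,-0.76,-0.37,0,0,0,1]}}

```text
t: 5.5
tcp_pos: [0.5068, -0.1918, 0.0496]
eef_rot: [-135.2, 0.0, 16.0]
ft_force: [1.1, -2.4, -4.1]
gripper_width: -0.0001
```

```bash
cat > st.py <<'E'
from h import *
xt,yt=dirs(106)
s=read_state();f=s['ft_force'];Rm=R.from_euler('xyz',s['eef_rot'],degrees=True).as_matrix()
tip=s['tcp_pos']+Rm[:,2]*.025
print(round(s['t'],2),'tip',tip.round(4),'rot',s['eef_rot'].round(1),'F fwd,lat,up',[round(float(v),2) for v in (f@xt,f@yt,f[2])],'tau',s['torque'].round(2))
E
python3 st.py
```

```text
5.5 tip [ 0.5019 -0.1749  0.0319] rot [-135.2    0.    16. ] F fwd,lat,up [-2.62, -0.38, -4.06] tau [-1.49 -0.45  0.01]
```

{"name": "arm_command", "arguments": {"increments": [0,-0.19,-0.1,0,0,0,1,0,-0.38,-0.19,0,0,0,1,0,-0.57,-0.28,0,0,0,1,0,-0.57,-0.28,0,0,0,1,0,-0.57,-0.28,0,0,0,1]}}

```text
t: 6.12
tcp_pos: [0.5061, -0.1892, 0.0557]
eef_rot: [-135.1, 0.0, 16.0]
ft_force: [-0.2, -2.1, -2.5]
gripper_width: -0.0002
```

```bash
python3 st.py; python3 - <<'E'
from h import *
d=cams.camera('scene');cv2.imwrite('pics/s3.png',cv2.resize(d['color'][170:270,160:300,::-1],None,fx=5,fy=5,interpolation=cv2.INTER_CUBIC))
E
```

```text
6.12 tip [ 0.5012 -0.1723  0.038 ] rot [-135.1    0.    16. ] F fwd,lat,up [-1.98, 0.73, -2.5] tau [-1.47 -0.4  -0.05]
```

View pics/s3.png

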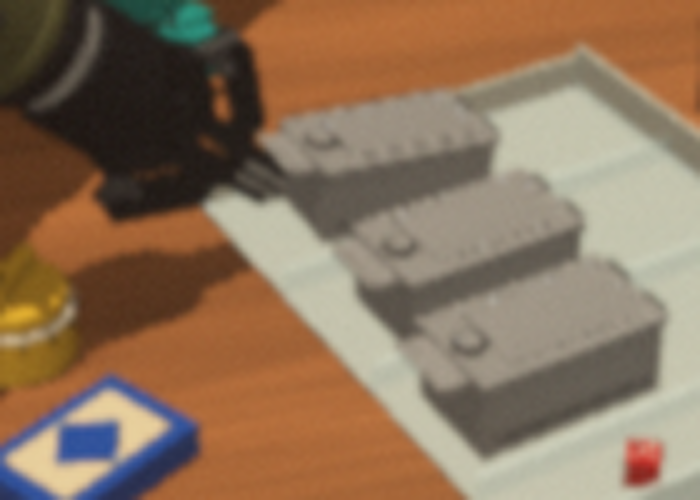

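{"name": "arm_command", "arguments": {"increments": [0,0.38,0.19,0,0,0,1,0,0.76,0.37,0,0,0,1,0,1.14,0.56,0,0,0,1,0,1.42,0.7,0,0,0,1,0,1.8,1.1,0,0,0,1]}}

```text
t: 6.8
tcp_pos: [0.5073, -0.1928, 0.0354]
eef_rot: [-135.0, 0.0, 16.1]
ft_force: [-0.8, 0.5, 0.2]
gripper_width: 0.0001
```

```bash
python3 st.py; python3 - <<'E'
from h import *
xt,yt=dirs(106)
d=cams.camera('scene'); # knuckle estimate from s3 picture
c,v=rays(d,[[181,213],[213,208]])
tip=np.array([.5012,-.1723,.038])
for w in v:
  for off in(0,-.011):
    k=((tip+off*yt-c)@yt)/(w@yt); p=c+k*w-tip; print('fwd,up from tip',(p@xt).round(4),p[2].round(4))
o=np.array([.570,-.0345,0])
for x,y,z in((-.112,.103,.014),(-.06,.102,.014),(.012,.1,.014)):
  g=goal(o+xt*x+yt*y+[0,0,z],106,45); inc(*g)
E
```

```text
6.8 tip [ 0.5024 -0.1758  0.0177] rot [-135.     0.    16.1] F fwd,lat,up [0.69, 0.64, 0.22] tau [-0.72 -0.22 -0.05]
fwd,up from tip -0.1043 0.013
fwd,up from tip -0.1082 0.0208
fwd,up from tip -0.0068 -0.0036
fwd,up from tip -0.0119 0.0044
total [ 0.13 -0.16  0.56] [-0.     0.002 -0.   ] mm 6 deg 0.1
total [ 0.24 -3.84  4.24] [-0.     0.002 -0.   ] mm 57 deg 0.1
total [ 0.45 -8.93  9.33] [-0.     0.002 -0.   ] mm 129 deg 0.1
```

{"name": "arm_command", "arguments": {"increments": [0.13,-0.16,0.56,0,0,0,1,0.15,-0.9,1.3,0,0,0,1,0.2,-1.9,2.3,0,0,0,1,0.22,-2.9,3.3,0,0,0,1,0.24,-3.84,4.24,0,0,0,1]}}

```text
t: 7.48
tcp_pos: [0.4939, -0.1384, 0.032]
eef_rot: [-135.2, 0.0, 16.0]
ft_force: [0.8, -3.6, -3.0]
gripper_width: 0.0004
```

{"name": "arm_command", "arguments": {"increments": [0.04,-1.0,1.0,0,0,0,1,0.08,-2,2,0,0,0,1,0.12,-3,3,0,0,0,1,0.16,-4,4,0,0,0,1,0.18,-4.6,4.6,0,0,0,1]}}

```text
t: 8.1
tcp_pos: [0.4774, -0.074, 0.0323]
eef_rot: [-135.1, 0.0, 16.1]
ft_force: [1.4, -4.0, -2.2]
gripper_width: -0.0001
```

```bash
python3 st.py; python3 - <<'E'
from h import *
xt,yt=dirs(106)
d=cams.camera('scene');cv2.imwrite('pics/s4.png',cv2.resize(d['color'][160:280,160:340,::-1],None,fx=4,fy=4,interpolation=cv2.INTER_CUBIC))
o=np.array([.570,-.0345,0])
g=goal(o+xt*.02+yt*.1+[0,0,.014],106,45); inc(*g)
E
```

```text
8.1 tip [ 0.4725 -0.0571  0.0146] rot [-135.1    0.    16.1] F fwd,lat,up [-4.18, -0.25, -2.24] tau [-1.65 -0.47 -0.01]
total [ 0.01 -0.9   1.03] [-0.     0.003  0.001] mm 14 deg 0.2
```

View pics/s4.png

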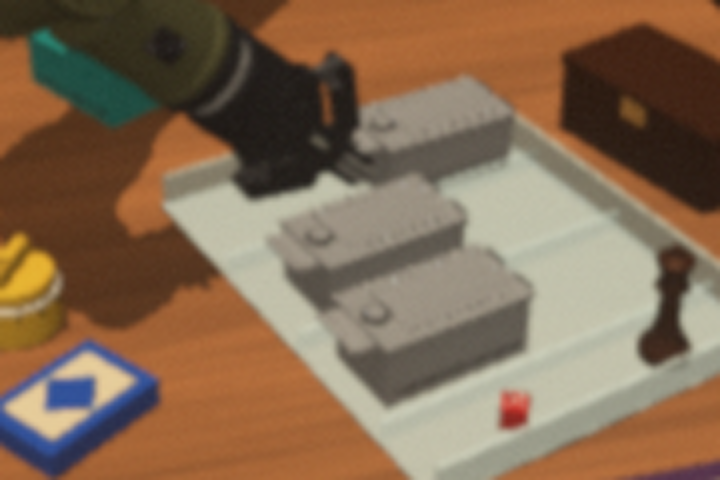

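{"name": "arm_command", "arguments": {"increments": [0,-0.4,0.4,0,0,0,1,0,-0.7,0.7,0,0,0,1,0,-0.9,0.9,0,0,0,1,0,-1.0,1.0,0,0,0,1,0,-1.1,1.1,0,0,0,1]}}

```text
t: 8.78
tcp_pos: [0.4736, -0.0606, 0.032]
eef_rot: [-135.1, 0.0, 16.0]
ft_force: [0.8, -4.1, -1.2]
gripper_width: 0.0
```

```bash
python3 st.py
```

```text
8.78 tip [ 0.4687 -0.0437  0.0143] rot [-135.1    0.    16. ] F fwd,lat,up [-4.15, 0.39, -1.22] tau [-1.54 -0.44 -0.05]
```

{"name": "arm_command", "arguments": {"increments": [0,-0.2,0.2,0,0,0,1,0,-0.35,0.35,0,0,0,1,0,-0.5,0.5,0,0,0,1]}}

```text
t: 9.15
tcp_pos: [0.4739, -0.0586, 0.0314]
eef_rot: [-135.6, -0.1, 15.7]
ft_force: [3.6, -20.2, 8.8]
gripper_width: 0.0
```

```bash
python3 st.py
```

```text
9.15 tip [ 0.4691 -0.0418  0.0135] rot [-1.356e+02 -1.000e-01  1.570e+01] F fwd,lat,up [-20.35, 2.13, 8.8] tau [-2.29 -0.3   0.35]
```

{"name": "arm_command", "arguments": {"increments": [0,0.6,-0.6,0,0,0,1,0,2.1,-2.1,0,0,0,1,0,4.95,-4.95,0,0,0,1,0,5.66,-9.9,0,0,0,1,0,6.0,-15.2,0,0,0,1]}}

```text
t: 9.78
tcp_pos: [0.5119, -0.196, 0.0985]
eef_rot: [-134.7, 0.1, 16.2]
ft_force: [0.7, 0.9, -0.2]
gripper_width: 0.0001
```

```bash
python3 st.py; python3 - <<'E'
from h import *
xt,yt=dirs(106)
d=cams.camera('top');cv2.imwrite('pics/t5.png',cv2.resize(d['color'][80:240,180:380,::-1],None,fx=4,fy=3.75,interpolation=cv2.INTER_CUBIC))
for n in('tin_near','tin_middle','tin_middle_lip','tin_near_heel'): print(n,[np.round(m['at'],4).tolist() for m in mark_of('top',n) if m['at'][0]>.4 and -.2<m['at'][1]<.15])
for m in silhouettes('top','tin_near'):
  r=rect(d,m['pixels'],.053)
  if 420<r[0][0]<560 and abs(r[0][1])<120: print(r)
lip=np.array([.606,-.152,0])
for b,z in((.026,.085),(.026,.022),(0,.022)):
  g=goal(lip-xt*b+[0,0,z],106,45); inc(*g)
E
```

```text
9.78 tip [ 0.507  -0.1789  0.0809] rot [-1.347e+02  1.000e-01  1.620e+01] F fwd,lat,up [0.69, -0.97, -0.16] tau [-0.78 -0.27 -0.1 ]
tin_near [[0.4553, 0.0146, 0.0003]]
tin_middle [[0.5842, -0.0808, 0.0033]]
tin_middle_lip [[0.6063, -0.1496, 0.0486]]
tin_near_heel [[0.4428, 0.0668, -0.0004]]
(array([456.6,   9.2]), 69.0, 134.7, 15.92)
total [10.24  1.63 -2.45] [-0.003  0.004  0.001] mm 107 deg 0.3
total [10.25  6.1   1.99] [-0.003  0.004  0.001] mm 121 deg 0.3
total [10.26  4.27  3.83] [-0.003  0.004  0.001] mm 118 deg 0.3
```

View pics/t5.png

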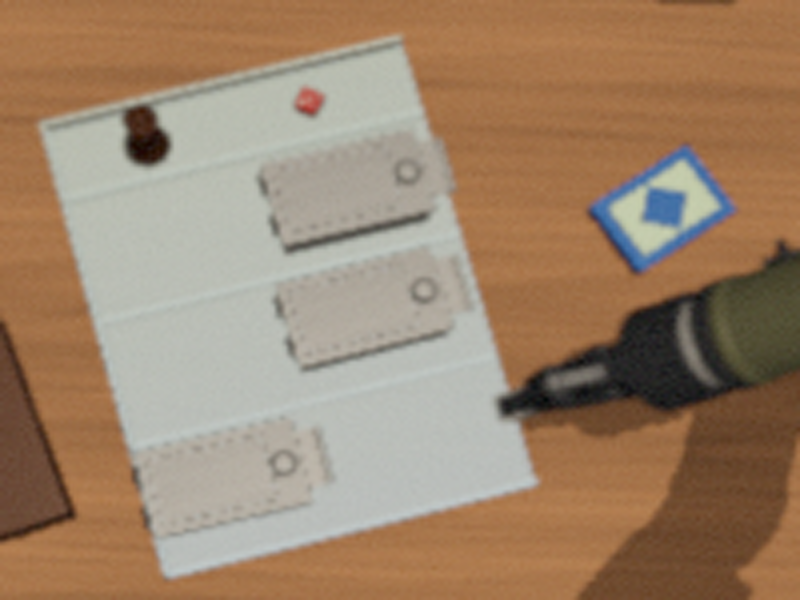

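{"name": "arm_command", "arguments": {"increments": [5.1,0.8,-1.2,0,0,0,1,10.2,1.6,-2.4,0,0,0,1,10.25,6.1,2.0,0,0,0,1,10.26,5.1,2.9,0,0,0,1,10.26,4.27,3.83,0,0,0,1]}}

```text
t: 10.7
tcp_pos: [0.6101, -0.1687, 0.0373]
eef_rot: [-134.7, 0.3, 16.2]
ft_force: [-0.3, -0.0, 0.6]
gripper_width: -0.0003
```

{"name": "arm_command", "arguments": {"increments": [0,0,0,0,0,0,1]}}

```text
t: 10.82
tcp_pos: [0.611, -0.1688, 0.0393]
eef_rot: [-134.8, 0.2, 16.2]
ft_force: [0.8, 0.6, 0.3]
gripper_width: -0.0003
```

```bash
python3 st.py
```

```text
10.82 tip [ 0.606  -0.1518  0.0217] rot [-134.8    0.2   16.2] F fwd,lat,up [0.3, -0.96, 0.25] tau [-0.71 -0.2  -0.04]
```

{"name": "arm_command", "arguments": {"increments": [0,-0.38,-0.19,0,0,0,1,0,-0.7,-0.35,0,0,0,1,0,-0.95,-0.47,0,0,0,1,0,-1.14,-0.56,0,0,0,1,0,-1.14,-0.56,0,0,0,1]}}

```text
t: 11.45
tcp_pos: [0.6114, -0.1694, 0.052]
eef_rot: [-135.2, 0.0, 16.0]
ft_force: [1.4, -3.1, -2.3]
gripper_width: -0.0001
```

```bash
python3 st.py
```

```text
11.45 tip [ 0.6065 -0.1525  0.0343] rot [-135.2    0.    16. ] F fwd,lat,up [-3.37, -0.45, -2.29] tau [-1.48 -0.47 -0.04]
```

{"name": "arm_command", "arguments": {"increments": [0,-0.19,-0.1,0,0,0,1,0,-0.38,-0.19,0,0,0,1,0,-0.38,-0.19,0,0,0,1,0,-0.38,-0.19,0,0,0,1]}}

```text
t: 11.95
tcp_pos: [0.6109, -0.1672, 0.0561]
eef_rot: [-135.1, 0.0, 16.0]
ft_force: [1.6, -3.9, -1.4]
gripper_width: 0.0002
```

```bash
python3 st.py; python3 - <<'E'
from h import *
d=cams.camera('scene');cv2.imwrite('pics/s6.png',cv2.resize(d['color'][170:270,180:320,::-1],None,fx=5,fy=5,interpolation=cv2.INTER_CUBIC))
E
```

```text
11.95 tip [ 0.606  -0.1502  0.0384] rot [-135.1    0.    16. ] F fwd,lat,up [-4.15, -0.45, -1.39] tau [-1.52 -0.36  0.01]
```

View pics/s6.png

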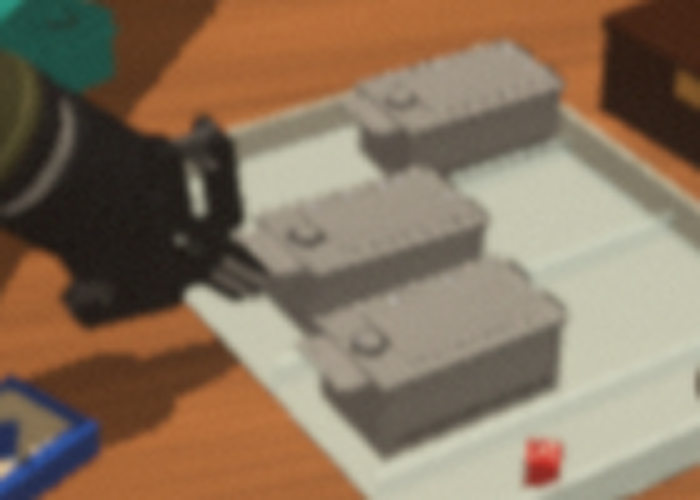

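{"name": "arm_command", "arguments": {"increments": [0,-0.2,-0.2,0,0,0,1,0,-0.4,-0.4,0,0,0,1,0,-0.5,-0.5,0,0,0,1,0,-0.5,-0.5,0,0,0,1]}}

```text
t: 12.5
tcp_pos: [0.6108, -0.1668, 0.0633]
eef_rot: [-135.1, 0.0, 16.0]
ft_force: [0.3, -2.0, -2.1]
gripper_width: -0.0002
```

```bash
python3 st.py; python3 - <<'E'
from h import *
d=cams.camera('scene');cv2.imwrite('pics/s7.png',cv2.resize(d['color'][170:270,180:320,::-1],None,fx=5,fy=5,interpolation=cv2.INTER_CUBIC))
for n in('tin_middle','tin_middle_lip','tin_middle_heel'): print(n,[np.round(m['at'],4).tolist() for m in mark_of('scene',n)][:2])
E
```

```text
12.5 tip [ 0.6059 -0.1499  0.0456] rot [-135.1    0.    16. ] F fwd,lat,up [-2.03, 0.28, -2.06] tau [-1.36 -0.33  0.03]
tin_middle [[0.5845, -0.0823, 0.0079]]
tin_middle_lip [[0.6076, -0.149, 0.0583], [0.5734, -0.3246, -0.0013]]
tin_middle_heel [[0.5659, -0.0277, -0.0025], [0.6083, -0.1495, 0.0605]]
```

View pics/s7.png

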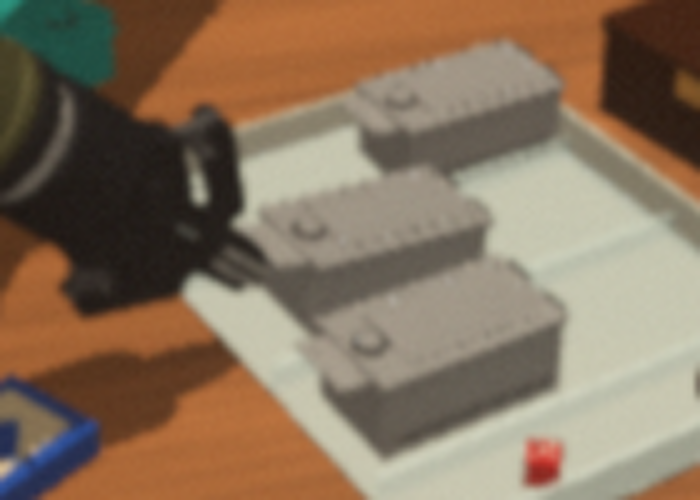

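{"name": "arm_command", "arguments": {"increments": [0,0.5,0.5,0,0,0,1,0,1.0,0.75,0,0,0,1,0,1.5,0.98,0,0,0,1,0,1.92,1.2,0,0,0,1,0,2.5,1.75,0,0,0,1]}}

```text
t: 13.32
tcp_pos: [0.6125, -0.1718, 0.0331]
eef_rot: [-135.1, 0.0, 16.0]
ft_force: [-0.0, 0.7, 0.1]
gripper_width: 0.0002
```

```bash
python3 st.py; python3 - <<'E'
from h import *
xt,yt=dirs(106)
o=np.array([.570,-.0345,0])
for x,y,z in((-.06,-.001,.014),(.012,0,.014)):
  g=goal(o+xt*x+yt*y+[0,0,z],106,45); inc(*g)
E
```

```text
13.32 tip [ 0.6076 -0.1549  0.0154] rot [-135.1    0.    16. ] F fwd,lat,up [0.71, -0.15, 0.1] tau [-0.72 -0.2  -0.05]
total [-0.2  -4.57  4.77] [0.001 0.001 0.   ] mm 66 deg 0.1
total [-0.29 -9.67  9.85] [0.001 0.001 0.   ] mm 138 deg 0.1
```

{"name": "arm_command", "arguments": {"increments": [-0.1,-0.9,1.05,0,0,0,1,-0.15,-1.8,1.95,0,0,0,1,-0.2,-2.8,2.95,0,0,0,1,-0.2,-3.8,3.95,0,0,0,1,-0.2,-4.8,4.95,0,0,0,1]}}

```text
t: 13.95
tcp_pos: [0.5922, -0.1089, 0.0312]
eef_rot: [-135.4, -0.0, 15.9]
ft_force: [1.6, -5.7, 0.4]
gripper_width: -0.0003
```

{"name": "arm_command", "arguments": {"increments": [0,-1.0,1.0,0,0,0,1,-0.03,-2,2,0,0,0,1,-0.06,-3,3,0,0,0,1,-0.09,-4,4,0,0,0,1,-0.09,-4.8,4.8,0,0,0,1]}}

```text
t: 14.58
tcp_pos: [0.5729, -0.0436, 0.0312]
eef_rot: [-135.4, -0.0, 15.9]
ft_force: [1.0, -6.3, 1.8]
gripper_width: -0.0005
```

{"name": "arm_command", "arguments": {"increments": [0,-0.3,0.3,0,0,0,1,0,-0.5,0.5,0,0,0,1,0,-0.6,0.6,0,0,0,1,0,-0.7,0.7,0,0,0,1]}}

```text
t: 15.08
tcp_pos: [0.5691, -0.0326, 0.0313]
eef_rot: [-135.2, 0.1, 16.0]
ft_force: [0.4, -3.1, -1.8]
gripper_width: 0.0002
```

```bash
python3 st.py
```

```text
15.07 tip [ 0.5642 -0.0157  0.0136] rot [-1.352e+02  1.000e-01  1.600e+01] F fwd,lat,up [-3.06, 0.47, -1.77] tau [-1.63 -0.4  -0.04]
```

{"name": "arm_command", "arguments": {"increments": [0,-0.2,0.2,0,0,0,1,0,-0.35,0.35,0,0,0,1,0,-0.5,0.5,0,0,0,1]}}

```text
t: 15.45
tcp_pos: [0.5689, -0.0305, 0.0312]
eef_rot: [-135.6, -0.0, 15.8]
ft_force: [3.1, -18.4, 6.2]
gripper_width: -0.0002
```

```bash
python3 st.py
```

```text
15.45 tip [ 0.5641 -0.0136  0.0133] rot [-135.6   -0.    15.8] F fwd,lat,up [-18.56, 2.15, 6.24] tau [-2.42 -0.27  0.37]
```

Seated at the wall; retreat and go on to the far tin.

{"name": "arm_command", "arguments": {"increments": [0,0.6,-0.6,0,0,0,1,0,2.1,-2.1,0,0,0,1,0,4.95,-4.95,0,0,0,1,0,5.9,-10.1,0,0,0,1,0,7.5,-15.5,0,0,0,1]}}

```text
t: 16.08
tcp_pos: [0.6116, -0.1792, 0.0902]
eef_rot: [-134.7, 0.1, 16.2]
ft_force: [1.0, -0.9, -0.0]
gripper_width: -0.0001
```

```bash
python3 st.py; python3 - <<'E'
from h import *
xt,yt=dirs(106)
d=cams.camera('top')
print([np.round(m['at'],4).tolist() for m in mark_of('top','tin_far_lip')][:2])
for n in('tin_near','tin_middle'):
 for m in silhouettes('top',n):
  r=rect(d,m['pixels'],.053)
  if 420<r[0][0]<700 and abs(r[0][1])<120: print(n,r)
lip=np.array([.699,-.140,0])
for b,z in((.026,.085),(.026,.022),(0,.022)):
  g=goal(lip-xt*b+[0,0,z],106,45); inc(*g)
E
```

```text
16.07 tip [ 0.6066 -0.1622  0.0726] rot [-1.347e+02  1.000e-01  1.620e+01] F fwd,lat,up [-1.2, -0.74, -0.01] tau [-0.76 -0.33 -0.09]
[[0.6993, -0.1417, 0.0436], [0.5718, -0.328, -0.0005]]
tin_near (array([457.6,   9.7]), 72.4, 141.0, 16.01)
tin_middle (array([552.6,  37. ]), 70.7, 136.3, 14.77)
total [ 9.49  1.1  -3.  ] [-0.001  0.001  0.001] mm 100 deg 0.1
total [9.49 5.56 1.45] [-0.001  0.001  0.001] mm 111 deg 0.1
total [9.49 3.72 3.29] [-0.001  0.001  0.001] mm 107 deg 0.1
```

{"name": "arm_command", "arguments": {"increments": [4.7,0.5,-1.5,0,0,0,1,9.49,1.1,-3.0,0,0,0,1,9.49,5.3,1.2,0,0,0,1,9.49,4.9,2.1,0,0,0,1,9.49,3.72,3.29,0,0,0,1]}}

```text
t: 16.9
tcp_pos: [0.7018, -0.1542, 0.0358]
eef_rot: [-134.7, 0.3, 16.2]
ft_force: [0.5, -0.1, 0.9]
gripper_width: 0.0001
```

{"name": "arm_command", "arguments": {"increments": [0,0,0,0,0,0,1,0,0,0,0,0,0,1]}}

```text
t: 17.15
tcp_pos: [0.7038, -0.1573, 0.039]
eef_rot: [-135.0, 0.1, 16.1]
ft_force: [-0.3, -0.9, -0.1]
gripper_width: 0.0003
```

```bash
python3 st.py
```

```text
17.15 tip [ 0.6989 -0.1403  0.0213] rot [-1.35e+02  1.00e-01  1.61e+01] F fwd,lat,up [-0.76, 0.5, -0.09] tau [-0.76 -0.22 -0.01]
```

{"name": "arm_command", "arguments": {"increments": [0,-0.35,-0.25,0,0,0,1,0,-0.65,-0.45,0,0,0,1,0,-0.9,-0.62,0,0,0,1,0,-1.1,-0.75,0,0,0,1,0,-1.1,-0.75,0,0,0,1]}}

```text
t: 17.77
tcp_pos: [0.7034, -0.1561, 0.0523]
eef_rot: [-135.2, 0.0, 16.0]
ft_force: [-0.4, -0.7, -0.5]
gripper_width: -0.0001
```

```bash
python3 st.py; python3 - <<'E'
from h import *
d=cams.camera('scene')
for n in('tin_far','tin_far_lip','tin_far_heel'): print(n,[np.round(m['at'],4).tolist() for m in mark_of('scene',n)][:2])
E
```

```text
17.77 tip [ 0.6985 -0.1391  0.0346] rot [-135.2    0.    16. ] F fwd,lat,up [-0.54, 0.55, -0.54] tau [-0.94 -0.27 -0.  ]
tin_far [[0.674, -0.0725, 0.0025], [0.535, 0.1, -0.0022]]
tin_far_lip [[0.6986, -0.142, 0.0516], [0.5744, -0.3253, -0.0027]]
tin_far_heel [[0.6605, -0.0096, 0.0035]]
```

{"name": "arm_command", "arguments": {"increments": [0,-0.25,-0.2,0,0,0,1,0,-0.5,-0.4,0,0,0,1,0,-0.65,-0.5,0,0,0,1,0,-0.65,-0.5,0,0,0,1,0,-0.65,-0.5,0,0,0,1]}}

```text
t: 18.6
tcp_pos: [0.7031, -0.1549, 0.0602]
eef_rot: [-135.1, 0.0, 16.0]
ft_force: [0.5, -0.8, -1.0]
gripper_width: -0.0001
```

```bash
python3 st.py; python3 - <<'E'
from h import *
d=cams.camera('scene');cv2.imwrite('pics/s8.png',cv2.resize(d['color'][170:270,180:320,::-1],None,fx=5,fy=5,interpolation=cv2.INTER_CUBIC))
for n in('tin_far','tin_far_lip','tin_far_heel'): print(n,[np.round(m['at'],4).tolist() for m in mark_of('scene',n)][:2])
E
```

```text
18.6 tip [ 0.6982 -0.1379  0.0425] rot [-135.1    0.    16. ] F fwd,lat,up [-0.89, -0.24, -1.02] tau [-0.98 -0.28 -0.  ]
tin_far [[0.6752, -0.0703, 0.0053]]
tin_far_lip [[0.6975, -0.1388, 0.057]]
tin_far_heel [[0.6562, -0.0142, 0.0036]]
```

View pics/s8.png

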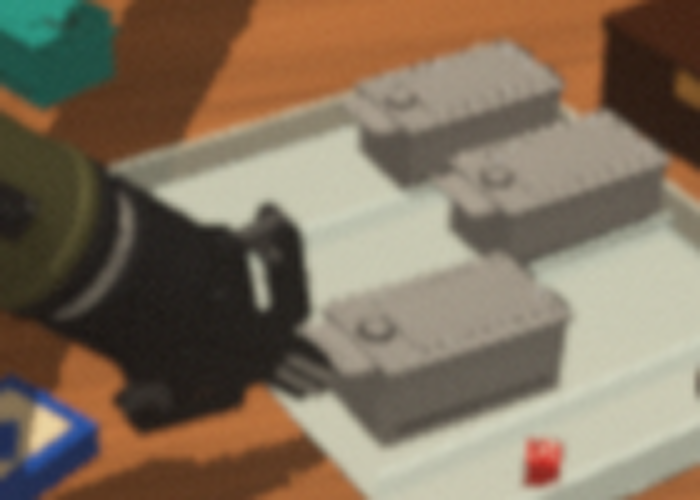

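{"name": "arm_command", "arguments": {"increments": [0,0.5,0.36,0,0,0,1,0,1.0,0.72,0,0,0,1,0,1.4,1.0,0,0,0,1,0,1.8,1.3,0,0,0,1,0,1.8,1.3,0,0,0,1]}}

```text
t: 19.42
tcp_pos: [0.7036, -0.158, 0.0376]
eef_rot: [-135.1, 0.1, 16.0]
ft_force: [-0.9, 0.3, 0.3]
gripper_width: -0.0002
```

{"name": "arm_command", "arguments": {"increments": [0,0.7,-0.7,0,0,0,1,0,2.0,-2.0,0,0,0,1,0,0,-4.5,0,0,0,1,0,-3.5,-8,0,0,0,1,0,-6.5,-11.5,0,0,0,1]}}

```text
t: 20.05
tcp_pos: [0.7144, -0.1911, 0.1705]
eef_rot: [-135.1, -0.1, 16.1]
ft_force: [-0.3, -0.3, 0.1]
gripper_width: -0.0003
```

{"name": "arm_command", "arguments": {"increments": [-5,0,-3,0,0,0,1,-10,0,-6,0,0,0,1,-10,0,-6,0,0,0,1]}}

```text
t: 20.42
tcp_pos: [0.6275, -0.2659, 0.2134]
eef_rot: [-135.6, -0.0, 15.6]
ft_force: [0.5, -0.2, -0.3]
gripper_width: 0.0001
```

```bash
python3 st.py; python3 - <<'E'
from h import *
d=cams.camera('top');cv2.imwrite('pics/t9.png',cv2.resize(d['color'][80:240,180:380,::-1],None,fx=4,fy=3.75,interpolation=cv2.INTER_CUBIC))
o=np.array([.570,-.0345,0]);xt,yt=dirs(106)
for c in('top','scene'):
 cams.camera(c)
 for t in('near','middle','far'):
  for e in('','_lip','_heel'):
   print(c,t+e,[np.round([(m['at']-o)@xt,(m['at']-o)@yt,m['at'][2]],4).tolist() for m in mark_of(c,f'tin_{t}{e}') if m['at'][0]>.4 and -.18<m['at'][1]<.15][:1])
 for n in('timer','card_box','queen','die','dice_cup'): print(n,[np.round(m['at'],3).tolist() for m in mark_of(c,n)][:1])
E
```

```text
20.43 tip [ 0.6228 -0.249   0.1956] rot [-135.6   -0.    15.6] F fwd,lat,up [-0.35, -0.45, -0.32] tau [-0.71 -0.2  -0.07]
top near [[0.0796, 0.0996, 0.0008]]
top near_lip [[0.0059, 0.1025, 0.0458]]
top near_heel [[0.1326, 0.0952, -0.0022]]
top middle [[0.0769, -0.0023, 0.0077]]
top middle_lip [[0.0086, -0.0012, 0.0461]]
top middle_heel [[0.136, -0.0046, 0.001]]
top far [[-0.0599, -0.095, 0.0045]]
top far_lip [[-0.1339, -0.097, 0.0443]]
top far_heel [[-0.0015, -0.0964, 0.01]]
timer [[0.572, -0.325, 0.002]]
card_box [[0.677, -0.302, 0.002]]
queen [[0.719, 0.08, -0.001]]
die [[0.754, -0.034, 0.004]]
dice_cup [[0.647, 0.239, 0.003]]
scene near [[0.0804, 0.095, 0.0035]]
scene near_lip [[0.0122, 0.0993, 0.0472]]
scene near_heel [[0.1386, 0.0941, 0.0006]]
scene middle [[0.0763, -0.0005, 0.0036]]
scene middle_lip [[0.0042, -0.0023, 0.0493]]
scene middle_heel [[0.1357, -0.0056, -0.0014]]
scene far [[-0.0622, -0.0932, -0.0003]]
scene far_lip [[-0.1367, -0.0943, 0.0522]]
scene far_heel [[0.0011, -0.0916, 0.0044]]
timer [[0.57, -0.322, -0.001]]
card_box [[0.678, -0.303, 0.002]]
queen [[0.722, 0.078, 0.004]]
die [[0.756, -0.037, 0.002]]
dice_cup [[0.643, 0.238, 0.0]]
```

View pics/t9.png

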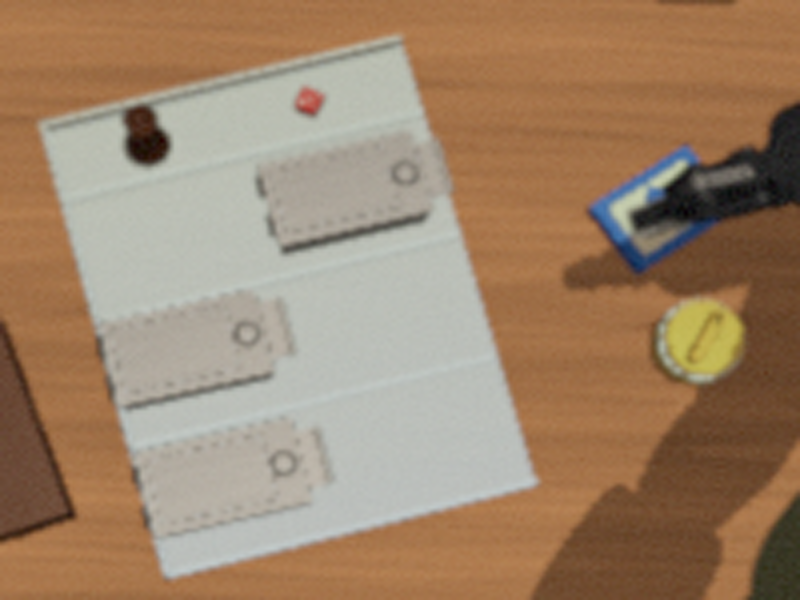

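```bash
python3 -c "
from cell import job
print(job.close_job())"
```

```text
the job is handed in; nothing more can be done
None
```

I weighed all three tins from nearest to farthest. The near and middle tins were full, and both now stand against the back wall. The far tin was empty and lies flat at the front. I handed the job in at about 20.4 s with the arm well clear of everything.

| Tin | Force on the lip while raised | Verdict | What I did |
|---|---|---|---|
| Near | about 2.5 N up and 2 N forward (about 7 N tin weight) | Full | Pushed to the wall until about 20 N |
| Middle | about 2 N up and 2 N forward (about 7 N tin weight) | Full | Pushed to the wall until about 19 N |
| Far | about 1 N, with lip visibly raised | Empty | Set back down |

- **Position against the wall:** the last marks put the tin origins at x ≈ 80 (near) and x ≈ 77 (middle), against a nominal 80. The middle tin's 3 mm difference is within the marks' error. The fingertip stopped within about 1 mm of the same depth for both.
- **Squareness:** both tins look parallel to the lane in the last top view. The outline fits gave about 16° for near and 14.8° for middle, against about 16° for the tray, which is within the fit's noise.
- **Middle tin:** it may have slid a few millimetres forward at the start of its lift before it tipped. Marks and picture then showed its lip about 1 cm up with the hinge end down.
- **Far tin:** its forces are close to the sensor noise, but they are well below the full tins' readings. It moved by no more than a few millimetres.
- **Bystanders:** the timer, card box, queen, die and dice cup are all where they started, within the networks' error.

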